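# Set a lathe feed gearbox to coarse feed and bolt it

## Task

Set the lathe's feed gearbox to coarse feed: push its tall selector lever along the gate, past the first detent and all the way to the second stop, and only then push the lock bolt's thumb tab fully home so that the bolt lies behind the lever. Push both with a fingertip or the outside of the fingers; do not pinch them. Leave the short reversing knob and all the loose things where they are.

Things in the scene. Friction and masses are not known exactly. Their poses are not given: they have to be found in the camera images.
- gearbox: Green cast gearbox fixed to the bench, 200 mm (its x) by 300 mm (its y) by 100 mm high, flat green cover on top. Origin at the centre of its underside; x points from its near long side (amber sight glass) to its far one, y to its left, z up. A bolt guide stands 14 mm above the cover at x = -19 to -5 mm, y = 14 to 42 mm.
- selector_grip (a point): Centre of the selector lever's upright black paddle grip, 43 mm above the cover; 18 mm along the gearbox's x, 28 mm along its y. Grip underside 25 mm, top 65 mm above the cover (61 mm on the leading half). Axes as the gearbox. In the gearbox's frame it lies at x = 20 mm, y = -30 mm (start), +5 mm (first detent), +40 mm (second stop).
- selector (a joint): Position of the selector lever along the gearbox's +y: 0 m in the neutral notch (starts within 2 mm), 0.035 m at the first detent, 0.070 m at the second stop (hard end). Detents hold it in each notch and draw it in from up to 10 mm; about 9 N pushes it out of neutral or out of the first detent. It stays in its notch when let go.
- lock_tab (a point): Middle of the lock bolt's upright steel thumb tab, 14 mm above the cover: 12 mm thick along the gearbox's x, 30 mm wide along its y, from 2 to 26 mm above the cover (22 mm on the far half). A flat bolt 11 mm wide runs from it along +x through the guide. Axes as the gearbox. In the gearbox's frame at y = 28 mm, x = -65 mm drawn back, -40 mm home.
- lock_bolt (a joint): Position of the lock bolt along the gearbox's +x: 0 m drawn back (starts within 3 mm of it), 0.025 m fully home against its hard end, across the gate behind the lever. Friction about 2 N, no spring, stays where left.
- reverse_knob (a joint): Position of the reversing knob along the gearbox's +x, range 0 to 0.020 m, starts anywhere in it. To be left alone. Friction about 2 N.
- reverse_top (a point): Top of the short reversing knob: a black ball of 22 mm diameter on a thin stalk, its top 33 mm above the cover, near the gearbox's near right corner (gearbox x = -55 to -35 mm, y = -115 mm).
- bushing: Loose brass bushing standing on the cover, 28 mm diameter, 32 mm high, bore 16 mm; origin at the centre of its underside. Bystander.
- oil_bottle: Loose small white oil bottle standing on the cover, 36 mm diameter, 75 mm high; origin at the centre of its underside. Bystander.
- wrench: Loose open-ended steel wrench, 170 mm long, lying flat on the bench on the near side of the gearbox; x along its length. Bystander.
- chuck_key: Loose T-shaped lathe chuck key, 95 mm long with an 80 mm crossbar, 16 mm high, lying on the bench beside the gearbox. Bystander.
- spray_can: Loose spray can, 56 mm diameter, 170 mm high, standing on the bench to the right. Origin at the centre of its underside. Bystander.
- mug: Loose white mug, 80 mm diameter, 90 mm high, standing on the bench to the left. Origin at the centre of its underside. Bystander.
- screwdriver: Loose screwdriver lying on the bench to the right. Bystander.

How it is judged:
By the outcome, as a careful person would: the job done as asked, in the order asked, and still so for the second after the job is handed in, with the robot touching nothing.
It also fails if it takes over 42 s, if anything falls off the work surface, if the arm or the gripper's body presses on something with over 40 N, if the wrist force passes 120 N, or if a joint passes its speed limit or range.

## Robot

A 6-joint arm with a two-finger parallel gripper is mounted at the origin on the work surface. World frame = base frame: x ahead of the robot, y to its left, z up, the work surface at z = 0. Lengths are in m, angles in rad, forces in N, time in s.
With the tool pointing down it reaches from about 0.25 to 0.775 m from the base axis. Payload 4 kg.
Tool frame: the origin (TCP) lies between the finger pads; the fingertips stand 14 mm ahead of it and the grasp point (between the pads) lies 5 mm behind it; z points along the fingers, y is the direction in which the jaws open and shut (so a half turn about z gives the same grasp; the last joint's range is limited). The gripper opens to 94 mm and grips with 3 to 60 N. Pads are 16 mm wide; open, the fingers measure 119 mm over their backs; the gripper's body (75 mm by 177 mm) begins 78 mm behind the grasp point.
Start: joints at [-1.303, 0.087, 1.371, -0, 1.684, -0.103], TCP at [0.199, -0.513, 0.22] pointing down, gripper open.
Joint ranges: [-3.1, 3.1], [-0.76, 2.03], [0.27, 2.55], [-1.08, 4.22], [0.17, 2.65], [-2.57, 2.57]. Speed limits (rad/s): [2.79, 2.79, 3.14, 3.14, 3.14, 3.14].

## Interface

Orientations are given as [roll, pitch, yaw] about the fixed x, y, z axes, in that order (R = Rz(yaw) Ry(pitch) Rx(roll)).
In Python, from bench import robot, cams, spotter gives the robot as it stands.
- The arm moves only by the shell command python3 -m inch 'ROWS'. ROWS is JSON, a list of rows, each an object of numbers: "grip": the opening, from 0 (shut) to 1 (fully open); "dx", "dy", "dz": the shift along the tool's x, y, z in units of 25 mm (1.0 is 25 mm); "rx", "ry", "rz": the turn, a rotation vector about the tool's x, y, z in units of 5 degrees (1.0 is 5 degrees). A call has 1 to 12 rows; each row shifts and turns the pose as measured when the row begins, along the tool's axes as they then stand; what a row does not reach is not made up. A row lasts 1/8 s, in which the tool goes at most 62.5 mm and 10.7 degrees, less where a joint would pass 70% of its speed; a pose out of reach is approached as far as the arm can. A call is refused whole if a number of a shift passes 1 or a number of a turn 1, either way. A call with a gripper value outside its range is refused whole. The fingers move at their own pace and stop on an object; the grip force is fixed at half the most. Time passes only in rows, so rows that do not move let the fingers close. It gives the time, the measured TCP pose, the force and the opening at its end, in the units of the state.
- robot.get_obs(): the state, without advancing time (a new reading comes with each control period).
- cams.snapshot(name): name is "scene" or "top"; returns a dict with "frame" (480x640x3 uint8, red, green, blue), "intrinsics" (3x3 intrinsics, pixels), "k1" (the pictures are not rectified: a ray, as slopes to the right and down, at radius r is drawn at 1 + k1 r^2 times it, then the intrinsics apply), "eye" and "orientation" of the camera in the world. Camera axes: x right, y up, looking along -z (the intrinsics and any distortion apply to the point x, -y, -z); pixel columns grow to the right and rows downward; lengths in m; the calibration is good to about 2 mm. A picture is of the moment at which its call begins. There is no depth.
- robot.close_job(): hands the job in, once; it reports no verdict.
Trained networks look in a picture, given as the dict that the camera call returned (one of the last four; its "shot" number tells which), for a name from the list of things; names that differ only in an ending like _2 or _b are one class to them, and where a whole thing is asked for, a point or a joint stands for the part that bears it (a point fixed in the world has none). Each returns a list of dicts, best first, with "score" (0 to 1); they miss things now and then, are a little off and sometimes report something else, mostly with a low value. They report only what shows in the picture. A call takes as long as a camera call.
- spotter.regions_of(picture, query): "pixels" (480x640 bool, what is visible of it) and "extent" ([left, top, right, bottom] in pixels, round what is visible of it).
- spotter.place_of(picture, query): "pixel" ([column, row] in pixels: a listed point, or the origin of a listed thing).
The state is a dict: "time": time; "joint_positions": joint angles; "qvel": joint speeds; "joint_torque": joint torques, N m; "tool_pos": TCP position; "ee_rot": TCP orientation; "wrist_force": force on the tool from outside, world axes, zero at the start; "wrist_torque": the same for the moment, N m; "width": finger opening in m.
Only numpy, scipy, OpenCV 4.12 (cv2) and the standard library are available. Lean on these libraries where they do the work, as an engineer would, in place of code of your own. Each camera call takes 0.05 s, during which the arm holds its last target.

## Working session

There is one attempt and no reset: what is moved stays moved. The work goes in short steps, Python scripts to look and compute and a shell command to move; the robot and the scene stay as the last step left them, time stands still between calls to the robot, and variables do not carry over. Pictures are saved under pics/ and viewed, and the job is handed in when it is done.

```bash
ls; mkdir -p pics; cat > h.py <<'E'
import numpy as np, cv2
from bench import robot, cams, spotter
def save(s,n): cv2.imwrite(f'pics/{n}.png', s['frame'][:,:,::-1])
E
python3 - <<'E'
from h import *
o=robot.get_obs(); print({k:np.round(v,3) for k,v in o.items()})
for n in ['scene','top']:
    s=cams.snapshot(n); save(s,n+'0')
    print(n,s['intrinsics'],s['k1'],s['eye'],s['orientation'])
    for q in ['gearbox','selector_grip','lock_tab','reverse_top','bushing','oil_bottle','wrench','chuck_key','spray_can','mug','screwdriver']:
        print(q,[(np.round(d['pixel'],1),round(d['score'],2)) for d in spotter.place_of(s,q)[:2]])
E
```

```text
pics
{'time': np.float64(0.0), 'joint_positions': array([-1.303,  0.088,  1.372,  0.   ,  1.684, -0.103]), 'qvel': array([-0.   , -0.001,  0.001,  0.   , -0.002, -0.   ]), 'joint_torque': array([ 1.0000e-03, -3.4019e+01, -3.0243e+01,  7.2000e-02,  3.3000e-02,
       -0.0000e+00]), 'tool_pos': array([ 0.199, -0.512,  0.218]), 'ee_rot': array([-3.139, -0.   ,  0.371]), 'wrist_force': array([0.23 , 0.739, 0.43 ]), 'wrist_torque': array([-0.032, -0.038, -0.039]), 'width': np.float64(0.094)}
scene [[485.54960582   0.         318.35554304]
 [  0.         485.54960582 238.84193951]
 [  0.           0.           1.        ]] -0.08479251261169272 [1.56180222 0.05739278 0.84291477] [ 0.95616722 -0.02144017  1.62962987]
gearbox [(array([287.1, 284.2]), 0.66)]
selector_grip [(array([279.2, 245.5]), 0.79)]
lock_tab [(array([288.1, 230. ]), 0.58)]
reverse_top [(array([235.1, 251.4]), 0.37)]
bushing [(array([334.9, 254.3]), 0.56)]
oil_bottle [(array([253.6, 280.8]), 0.74)]
wrench [(array([175.8, 245.9]), 0.46)]
chuck_key [(array([366.8, 270.6]), 0.59), (array([284.2, 282.3]), 0.51)]
spray_can [(arr
[... 240 characters left out ...]
21 225.48106828]
 [  0.           0.           1.        ]] -0.12767036860720227 [0.33993247 0.03916045 1.23902889] [ 0.18716378 -0.00398602 -1.56670939]
gearbox [(array([364.1, 225.1]), 0.76)]
selector_grip [(array([372. , 199.1]), 0.64)]
lock_tab [(array([371.6, 247.1]), 0.53), (array([504.3, 273.7]), 0.24)]
reverse_top [(array([424.1, 199.8]), 0.59)]
bushing [(array([363.5, 227.2]), 0.7), (array([314.7, 221.4]), 0.47)]
oil_bottle [(array([392.9, 170.9]), 0.63)]
wrench [(array([400.6, 269.7]), 0.81)]
chuck_key [(array([277.5, 259.4]), 0.9)]
spray_can [(array([526.9, 205.2]), 0.9)]
mug [(array([119.7, 256.4]), 0.73), (array([525. , 202.7]), 0.43)]
screwdriver [(array([503.9, 273.3]), 0.85)]
```

View pics/top0.png

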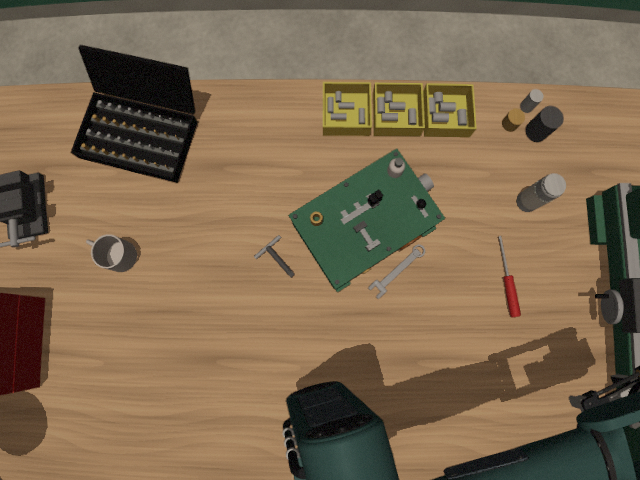

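View pics/scene0.png

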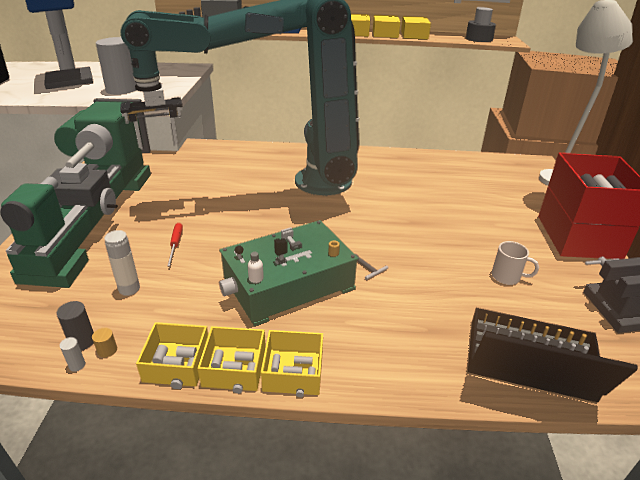

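```bash
cat >> h.py <<'E'
from scipy.spatial.transform import Rotation as R
from scipy.optimize import least_squares
def proj(s,P):
    P=np.atleast_2d(P); M=R.from_euler('xyz',s['orientation']).as_matrix()
    c=(P-s['eye'])@M; u=c[:,0]/-c[:,2]; v=-c[:,1]/-c[:,2]; r2=u*u+v*v
    f=1+s['k1']*r2; K=s['intrinsics']
    return np.c_[K[0,0]*u*f+K[0,2],K[1,1]*v*f+K[1,2]]
def ray(s,px):
    K=s['intrinsics']; d=np.array([(px[0]-K[0,2])/K[0,0],(px[1]-K[1,2])/K[1,1]]); u=d.copy()
    for _ in range(20): u=d/(1+s['k1']*(u@u))
    M=R.from_euler('xyz',s['orientation']).as_matrix()
    return M@np.array([u[0],-u[1],-1])
def onz(s,px,z):
    r=ray(s,px); return s['eye']+r*(z-s['eye'][2])/r[2]
def gb(p,P): # gearbox frame -> world
    P=np.atleast_2d(P).astype(float); c,t=np.cos(p[2]),np.sin(p[2])
    return np.c_[p[0]+c*P[:,0]-t*P[:,1],p[1]+t*P[:,0]+c*P[:,1],P[:,2]]
def crop(s,x0,y0,x1,y1,k,n,pts=None):
    im=cv2.resize(s['frame'][y0:y1,x0:x1,::-1],None,fx=k,fy=k,interpolation=cv2.INTER_CUBIC)
    if pts is not None:
        for u,v in pts: cv2.circle(im,(int((u-x0+.5)*k),int((v-y0+.5)*k)),3,(0,0,255),1)
    cv2.imwrite(f'pics/{n}.png',im)
E
python3 - <<'E'
from h import *
s=cams.snapshot('top'); t=cams.snapshot('scene')
# rough init from corners of the cover z=.1: near-right, near-left, far-left, far-right
cs=[((444,215),(-.1,-.15)),((338,290),(-.1,.15)),((290,215),(.1,.15)),((400,150),(.1,-.15))]
for s_,nm in((s,'top'),(t,'scene')):
    g=spotter.regions_of(s_,'gearbox')[0]; print(g['score'],g['extent'])
G=np.array([[*c[1],.1] for c in cs]); px=np.array([c[0] for c in cs])
f=lambda p:(proj(s,gb(p,G))-px).ravel()
r=least_squares(f,[.4,0,-.6]); print(r.x,r.fun)
p=r.x
pts=np.r_[G,[[.02,-.03,.165],[.02,.04,.1],[-.065,.028,.114],[-.012,.028,.114],[-.045,-.115,.133]]]
a,b=proj(s,gb(p,pts)),proj(t,gb(p,pts))
crop(s,280,140,460,300,4,'topc',a); crop(t,205,205,405,335,4,'scenec',b)
E
```

```text
0.83 [288.3, 150.7, 447.2, 291.0]
0.69 [217.2, 220.4, 360.3, 327.3]
[ 0.57712938 -0.0676913   0.57850758] [ 3.29810653  2.57609365 -0.45545093 -0.34529458 -0.72639987  0.27768305
 -2.09143426 -2.73421319]
```

View pics/topc.png

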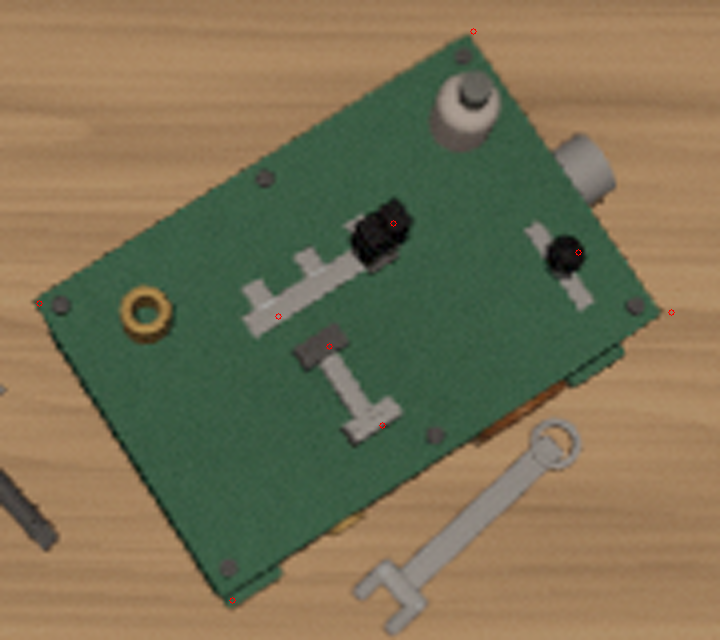

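View pics/scenec.png

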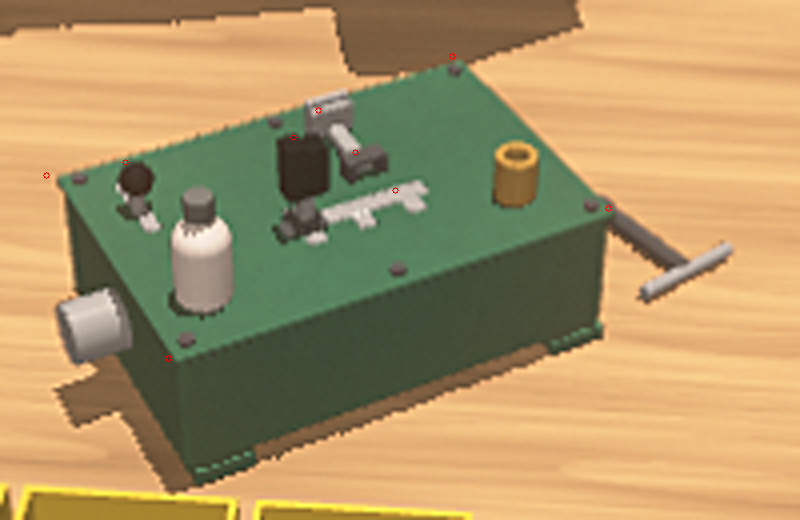

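```bash
python3 - <<'E'
from h import *
s=cams.snapshot('top'); t=cams.snapshot('scene')
C=np.array([[-1,-1],[-1,1],[1,1],[1,-1]])
a=np.array([[660,312],[230,603],[38,300],[472,36]])/4+[280,140]-.5
b=np.array([[60,178],[460,62],[605,200],[178,360]])/4+[205,205]-.5
bm=lambda p:np.c_[C*[p[3],p[4]],[.1]*4]
f=lambda p:np.r_[(proj(s,gb(p,bm(p)))-a).ravel(),(proj(t,gb(p,bm(p)))-b).ravel()]
r=least_squares(f,[.57,-.07,.58,.1,.15]);p=r.x;print(p,np.round(r.fun,1))
r2=least_squares(lambda q:f(q)[:8],p);print('top only',r2.x,np.round(r2.fun,1))
r3=least_squares(lambda q:f(q)[8:],p);print('scene only',r3.x,np.round(r3.fun,1))
def box(x0,x1,y0,y1,z): return [[x,y,z] for x in(x0,x1) for y in(y0,y1)]
np.save('p.npy',p)
pts=np.r_[bm(p),box(.011,.029,-.044,-.016,.161),box(-.071,-.059,.013,.043,.126)[:2],box(-.071,-.059,.013,.043,.122)[2:],box(-.019,-.005,.014,.042,.114),[[-.045,-.115,.133]]]
crop(s,280,140,460,300,4,'topc2',proj(s,gb(p,pts))); crop(t,205,205,405,335,4,'scenec2',proj(t,gb(p,pts)))
for q in ['selector_grip','lock_tab','reverse_top','bushing','oil_bottle']:
    z={'selector_grip':.143,'lock_tab':.114,'reverse_top':.133}.get(q,.1)
    for im in(s,t):
        w=onz(im,spotter.place_of(im,q)[0]['pixel'],z)
        c,sn=np.cos(p[2]),np.sin(p[2]); d=w[:2]-p[:2]
        print(q,np.round(w,3),'gb',np.round([c*d[0]+sn*d[1],-sn*d[0]+c*d[1]],3))
E
```

```text
[ 0.57652893 -0.06456714  0.57821038  0.09810057  0.14803354] [ 0.3  0.1 -0.6 -1.5  0.1  1.2 -1.1  0.1 -1.  -0.6 -1.1 -0.9  1.1  1.8
 -0.5 -1.2]
top only [ 0.57648194 -0.06534215  0.57535227  0.09920578  0.14835279] [ 1.   0.7 -0.3 -1.1  0.   0.7 -0.7 -0.3]
scene only [ 0.57783618 -0.0632299   0.58844398  0.0944387   0.14810725] [-0.3  0.9 -0.6 -0.2  0.8  0.9  0.  -1.5]Traceback (most recent call last):
  File "<stdin>", line 18, in <module>
IndexError: list index out of range
```

View pics/topc2.png

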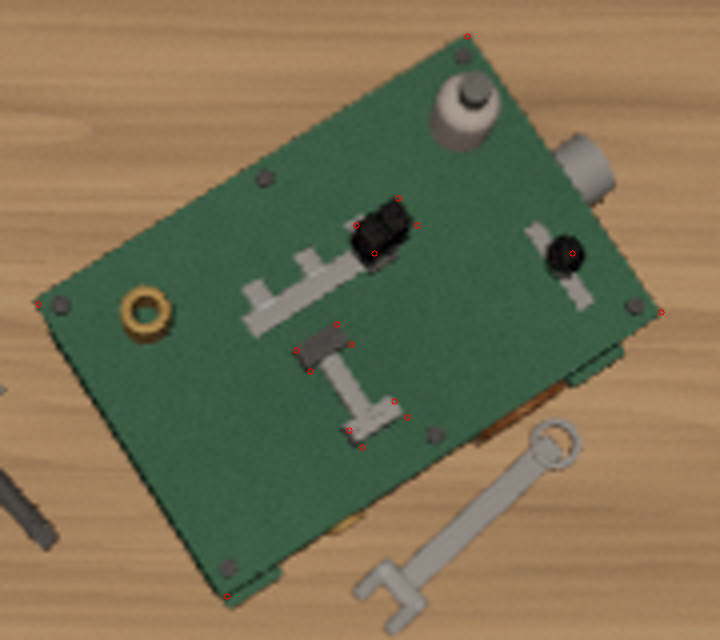

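View pics/scenec2.png

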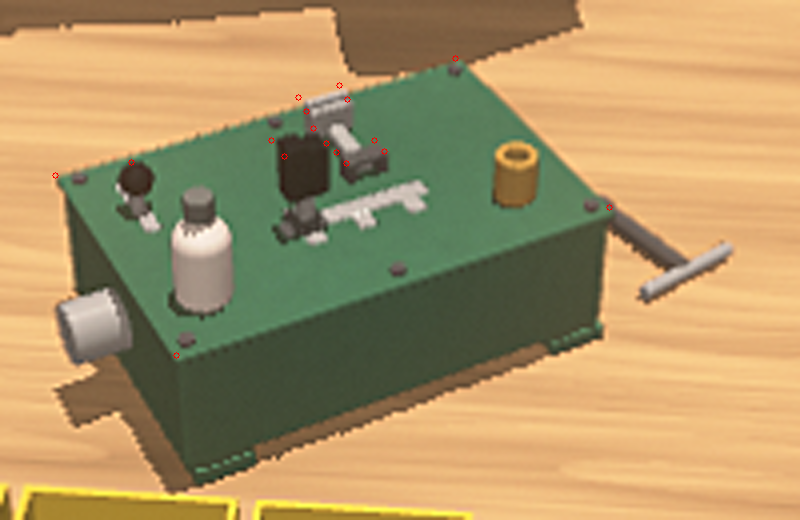

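```bash
cat >> h.py <<'E'
def togb(p,w):
    c,sn=np.cos(p[2]),np.sin(p[2]); d=w[:2]-p[:2]; return np.array([c*d[0]+sn*d[1],-sn*d[0]+c*d[1]])
def st():
    p=np.load('p.npy'); o=robot.get_obs(); 
    print('t',round(float(o['time']),2),'gb',np.round(togb(p,o['tool_pos'])*1e3,1),'tip above cover',round((o['tool_pos'][2]-.114)*1e3,1),'rel yaw deg',np.round(np.degrees([o['ee_rot'][0],o['ee_rot'][1],o['ee_rot'][2]-p[2]]),1),'F',np.round(o['wrist_force'],1),'w',round(float(o['width']),3))
E
python3 - <<'E'
from h import *
p=np.load('p.npy'); st()
for n in('top','scene'):
  im=cams.snapshot(n)
  for q in ['selector_grip','lock_tab','reverse_top','oil_bottle','bushing']:
    z={'selector_grip':.143,'lock_tab':.114,'reverse_top':.133}.get(q,.1)
    for d in spotter.place_of(im,q)[:1]: print(n,q,np.round(togb(p,onz(im,d['pixel'],z))*1e3,1),round(d['score'],2))
E
```

```text
t 1.55 gb [-560.8 -169.1] tip above cover 105.5 rel yaw deg [180.    0.  -11.9] F [-0.2 -0.5 -0.4] w 0.094
top selector_grip [ 22.9 -29.5] 0.66
top lock_tab [-64.5  29.6] 0.47
top reverse_top [ -42.6 -115.7] 0.58
top oil_bottle [  63.5 -110.5] 0.73
top bushing [ 56.9 109.7] 0.65
scene selector_grip [ 18.8 -28.4] 0.49
scene lock_tab [-75.   32.8] 0.48
scene reverse_top [ -29.2 -125.5] 0.63
scene oil_bottle [  53.3 -110.7] 0.9
scene bushing [ 60.1 104.7] 0.54
```

```bash
python3 -m inch '[{"grip":0,"rz":-1},{"grip":0,"rz":-1},{"grip":0,"rz":-0.4},{"grip":0,"dx":1,"dy":-0.2},{"grip":0,"dx":1,"dy":-0.2},{"grip":0,"dx":1,"dy":-0.2}]'; python3 -c "
from h import *; st()"
```

```text
t 2.15 gb [-560.8 -169.1] tip above cover 105.5 rel yaw deg [180.    0.  -11.9] F [-0.4  0.1  0.8] w 0.094invalid input at $[0]: expected keys grip, dx, dy, dz, rx, ry, rz
```

Every key is required.

```bash
python3 -m inch '[{"grip":0,"dx":0,"dy":0,"dz":0,"rx":0,"ry":0,"rz":-1},{"grip":0,"dx":0,"dy":0,"dz":0,"rx":0,"ry":0,"rz":-1},{"grip":0,"dx":0,"dy":0,"dz":0,"rx":0,"ry":0,"rz":-0.4},{"grip":0,"dx":1,"dy":-0.2,"dz":0,"rx":0,"ry":0,"rz":0},{"grip":0,"dx":1,"dy":-0.2,"dz":0,"rx":0,"ry":0,"rz":0},{"grip":0,"dx":1,"dy":-0.2,"dz":0,"rx":0,"ry":0,"rz":0}]'; python3 -c "
from h import *; st()"
```

```text
time: 2.9
tool_pos: [0.2535, -0.4584, 0.2191]
ee_rot: [-3.141, 0.0, 0.584]
wrist_force: [0.5, -0.4, -0.2]
width: 0.0376
t 2.9 gb [-485.8 -153.3] tip above cover 105.1 rel yaw deg [-180.     0.     0.3] F [ 0.5 -0.4 -0.2] w 0.038
```

```bash
python3 -m inch '[{"grip":0,"dx":1,"dy":-0.16,"dz":0,"rx":0,"ry":0,"rz":0},{"grip":0,"dx":1,"dy":-0.16,"dz":0,"rx":0,"ry":0,"rz":0},{"grip":0,"dx":1,"dy":-0.16,"dz":0,"rx":0,"ry":0,"rz":0},{"grip":0,"dx":1,"dy":-0.16,"dz":0,"rx":0,"ry":0,"rz":0},{"grip":0,"dx":1,"dy":-0.16,"dz":0,"rx":0,"ry":0,"rz":0},{"grip":0,"dx":1,"dy":-0.16,"dz":0,"rx":0,"ry":0,"rz":0},{"grip":0,"dx":1,"dy":-0.16,"dz":0,"rx":0,"ry":0,"rz":0},{"grip":0,"dx":1,"dy":-0.16,"dz":0,"rx":0,"ry":0,"rz":0},{"grip":0,"dx":1,"dy":-0.16,"dz":0,"rx":0,"ry":0,"rz":0},{"grip":0,"dx":1,"dy":-0.16,"dz":0,"rx":0,"ry":0,"rz":0},{"grip":0,"dx":1,"dy":-0.16,"dz":0,"rx":0,"ry":0,"rz":0},{"grip":0,"dx":1,"dy":-0.16,"dz":0,"rx":0,"ry":0,"rz":0}]' && python3 -m inch '[{"grip":0,"dx":1,"dy":-0.16,"dz":0,"rx":0,"ry":0,"rz":0},{"grip":0,"dx":1,"dy":-0.16,"dz":0,"rx":0,"ry":0,"rz":0},{"grip":0,"dx":1,"dy":-0.16,"dz":0,"rx":0,"ry":0,"rz":0},{"grip":0,"dx":1,"dy":-0.16,"dz":0,"rx":0,"ry":0,"rz":0},{"grip":0,"dx":1,"dy":-0.16,"dz":0,"rx":0,"ry":0,"rz":0},{"grip":0,"dx":1,"dy":-0.16,"dz":0,"rx":0,"ry":0,"rz":0},{"grip":0,"dx":1,"dy":-0.16,"dz":0,"rx":0,"ry":0,"rz":0}]'; python3 -c "
from h import *; st()
for n in('top','scene'):
  s=cams.snapshot(n); crop(s,*((260,120,460,270,4,'a_top') if n=='top' else (205,165,405,315,4,'a_scene')))"
```

```text
time: 4.4
tool_pos: [0.4845, -0.2458, 0.2199]
ee_rot: [3.139, -0.0, 0.583]
wrist_force: [-0.7, -0.7, 0.1]
width: 0.0005
time: 5.28
tool_pos: [0.6194, -0.1217, 0.2197]
ee_rot: [3.139, 0.0, 0.583]
wrist_force: [-0.0, 0.3, 0.5]
width: 0.0005
t 5.28 gb [  4.7 -71.3] tip above cover 105.7 rel yaw deg [179.8   0.    0.3] F [-0.   0.3  0.5] w 0.001
```

View pics/a_scene.png

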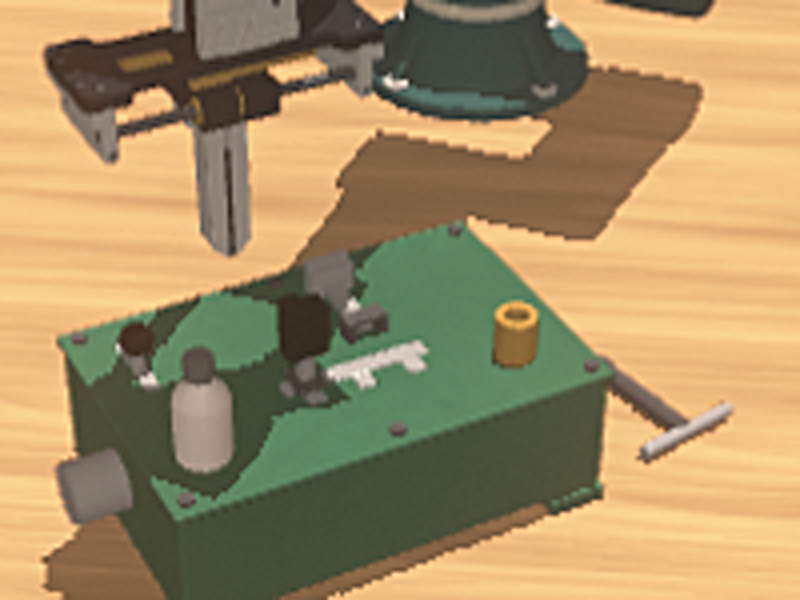

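View pics/a_top.png

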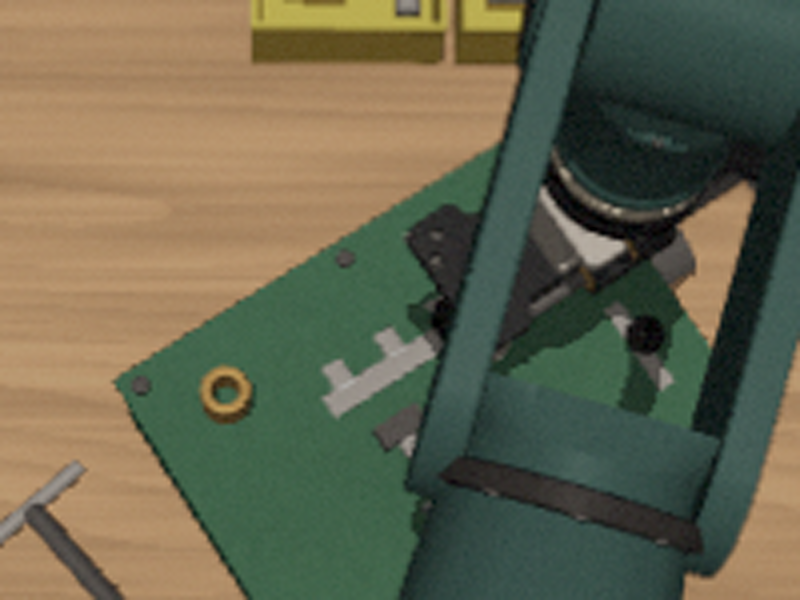

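```bash
python3 -m inch '[{"grip":0,"dx":0.6,"dy":0,"dz":0.5,"rx":0,"ry":0,"rz":0},{"grip":0,"dx":0,"dy":0,"dz":1,"rx":0,"ry":0,"rz":0},{"grip":0,"dx":0,"dy":0,"dz":1,"rx":0,"ry":0,"rz":0},{"grip":0,"dx":0,"dy":0,"dz":0.3,"rx":0,"ry":0,"rz":0}]'; python3 -c "
from h import *; st()
for n in('scene',):
  s=cams.snapshot(n); crop(s,205,165,405,315,4,'b_scene')"
```

```text
time: 5.88
tool_pos: [0.6329, -0.1132, 0.1456]
ee_rot: [3.139, 0.0, 0.584]
wrist_force: [0.6, -0.3, 0.2]
width: 0.0003
t 5.88 gb [ 20.7 -71.5] tip above cover 31.6 rel yaw deg [179.9   0.    0.3] F [ 0.6 -0.3  0.2] w 0.0
```

View pics/b_scene.png

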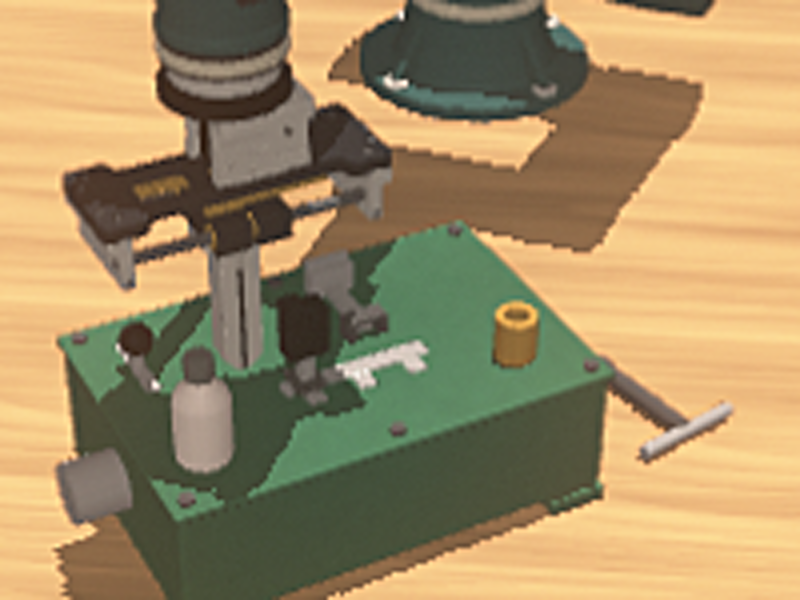

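```bash
python3 -m inch '[{"grip":0,"dx":0,"dy":-0.4,"dz":0,"rx":0,"ry":0,"rz":0},{"grip":0,"dx":0,"dy":-0.3,"dz":0,"rx":0,"ry":0,"rz":0},{"grip":0,"dx":0,"dy":-0.3,"dz":0,"rx":0,"ry":0,"rz":0},{"grip":0,"dx":0,"dy":-0.3,"dz":0,"rx":0,"ry":0,"rz":0}]'; python3 -c "
from h import *; st()";  python3 -m inch '[{"grip":0,"dx":0,"dy":-0.3,"dz":0,"rx":0,"ry":0,"rz":0},{"grip":0,"dx":0,"dy":-0.3,"dz":0,"rx":0,"ry":0,"rz":0},{"grip":0,"dx":0,"dy":-0.3,"dz":0,"rx":0,"ry":0,"rz":0},{"grip":0,"dx":0,"dy":-0.3,"dz":0,"rx":0,"ry":0,"rz":0}]'; python3 -c "
from h import *; st()
for n in('scene',):
  s=cams.snapshot(n); crop(s,205,165,405,315,4,'c_scene')"
```

```text
time: 6.42
tool_pos: [0.618, -0.0905, 0.1472]
ee_rot: [3.123, -0.003, 0.58]
wrist_force: [6.3, -5.5, -6.2]
width: 0.0006
t 6.42 gb [ 20.6 -44.4] tip above cover 33.2 rel yaw deg [ 1.789e+02 -2.000e-01  1.000e-01] F [ 6.3 -5.5 -6.2] w 0.001
time: 6.92
tool_pos: [0.6027, -0.066, 0.149]
ee_rot: [3.114, -0.007, 0.58]
wrist_force: [4.1, -7.4, -3.9]
width: 0.0004
t 6.92 gb [ 21.1 -15.5] tip above cover 35.0 rel yaw deg [ 1.784e+02 -4.000e-01  1.000e-01] F [ 4.1 -7.4 -3.9] w 0.0
```

View pics/c_scene.png

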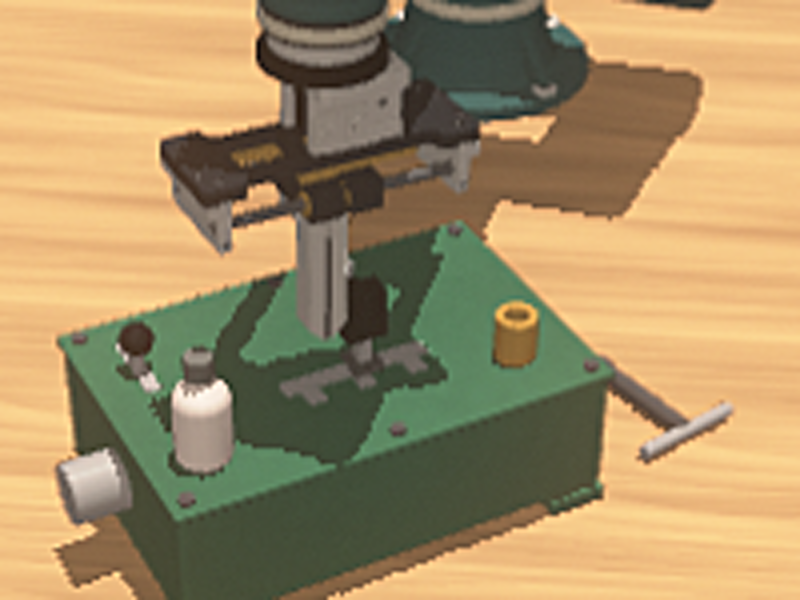

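```bash
python3 -m inch '[{"grip":0,"dx":0,"dy":-0.3,"dz":0.03,"rx":0,"ry":0,"rz":0},{"grip":0,"dx":0,"dy":-0.3,"dz":0.03,"rx":0,"ry":0,"rz":0},{"grip":0,"dx":0,"dy":-0.3,"dz":0.03,"rx":0,"ry":0,"rz":0}]'; python3 -c "
from h import *; st()";  python3 -m inch '[{"grip":0,"dx":0,"dy":-0.2,"dz":0.03,"rx":0,"ry":0,"rz":0},{"grip":0,"dx":0,"dy":-0.15,"dz":0.03,"rx":0,"ry":0,"rz":0}]'; python3 -c "
from h import *; st()
for n in('scene',):
  s=cams.snapshot(n); crop(s,205,165,405,315,4,'d_scene')"
```

```text
time: 7.35
tool_pos: [0.5926, -0.0502, 0.1486]
ee_rot: [3.102, -0.01, 0.578]
wrist_force: [-0.7, 0.7, -0.5]
width: 0.0002
t 7.35 gb [21.3  3.3] tip above cover 34.6 rel yaw deg [177.7  -0.6  -0. ] F [-0.7  0.7 -0.5] w 0.0
time: 7.6
tool_pos: [0.587, -0.0412, 0.1469]
ee_rot: [3.103, -0.01, 0.579]
wrist_force: [0.2, -1.8, 0.8]
width: 0.0002
t 7.6 gb [21.5 13.8] tip above cover 32.9 rel yaw deg [177.8  -0.6   0. ] F [ 0.2 -1.8  0.8] w 0.0
```

View pics/d_scene.png

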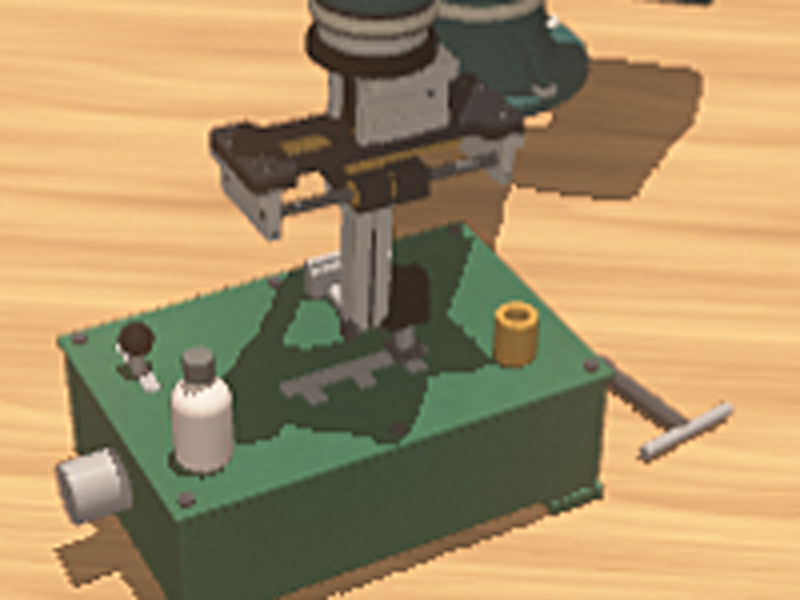

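```bash
python3 -m inch '[{"grip":0,"dx":0,"dy":-0.12,"dz":0,"rx":0,"ry":0,"rz":0}]'; python3 -c "
from h import *; st()";  python3 -m inch '[{"grip":0,"dx":0,"dy":-0.15,"dz":0,"rx":0,"ry":0,"rz":0}]'; python3 -c "
from h import *; st()"
```

```text
time: 7.78
tool_pos: [0.5867, -0.0408, 0.1471]
ee_rot: [3.096, -0.011, 0.578]
wrist_force: [6.6, -9.1, -2.9]
width: 0.0006
t 7.78 gb [21.5 14.3] tip above cover 33.1 rel yaw deg [177.4  -0.6  -0. ] F [ 6.6 -9.1 -2.9] w 0.001
time: 7.9
tool_pos: [0.5868, -0.0409, 0.1473]
ee_rot: [3.088, -0.012, 0.577]
wrist_force: [7.0, -9.5, -2.9]
width: 0.0007
t 7.9 gb [21.5 14.2] tip above cover 33.3 rel yaw deg [ 1.769e+02 -7.000e-01 -1.000e-01] F [ 7.  -9.5 -2.9] w 0.001
```

```bash
python3 -m inch '[{"grip":0,"dx":0,"dy":0.4,"dz":0,"rx":0,"ry":0,"rz":0},{"grip":0,"dx":0,"dy":0,"dz":-1,"rx":0.6,"ry":0,"rz":0},{"grip":0,"dx":0,"dy":0,"dz":-1,"rx":0,"ry":0,"rz":0},{"grip":0,"dx":-1,"dy":-0.2,"dz":0,"rx":0,"ry":0,"rz":0},{"grip":0,"dx":-1,"dy":-0.2,"dz":0,"rx":0,"ry":0,"rz":0},{"grip":0,"dx":-1,"dy":-0.2,"dz":0,"rx":0,"ry":0,"rz":0},{"grip":0,"dx":-1,"dy":-0.2,"dz":0,"rx":0,"ry":0,"rz":0},{"grip":0,"dx":-1,"dy":-0.2,"dz":0,"rx":0,"ry":0,"rz":0}]'; python3 -c "
from h import *; st()
for n in('top','scene'):
  s=cams.snapshot(n); crop(s,*((260,120,460,270,4,'e_top') if n=='top' else (205,165,405,315,4,'e_scene')))"
```

```text
time: 8.9
tool_pos: [0.4696, -0.0955, 0.1961]
ee_rot: [-3.13, -0.009, 0.579]
wrist_force: [-0.7, 0.2, 0.9]
width: 0.0005
t 8.9 gb [-106.4   32.6] tip above cover 82.1 rel yaw deg [-1.793e+02 -5.000e-01  1.000e-01] F [-0.7  0.2  0.9] w 0.001
```

View pics/e_scene.png

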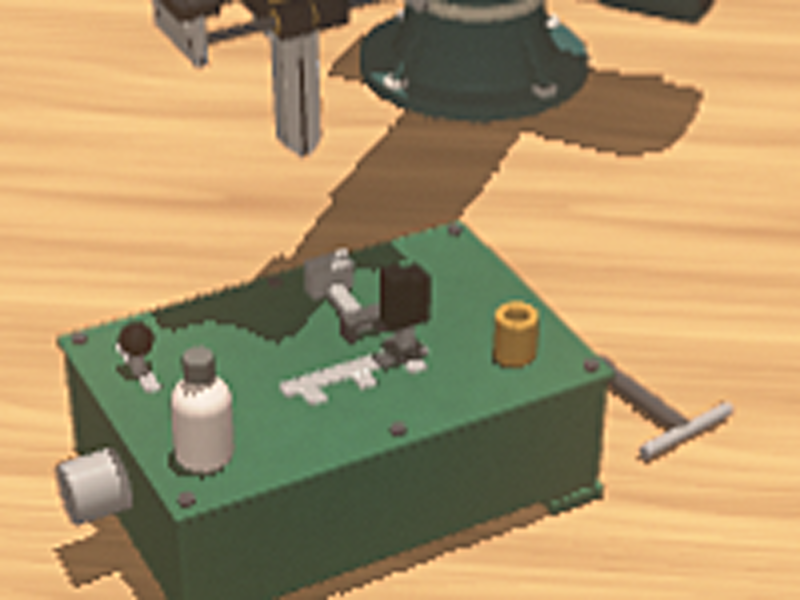

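View pics/e_top.png

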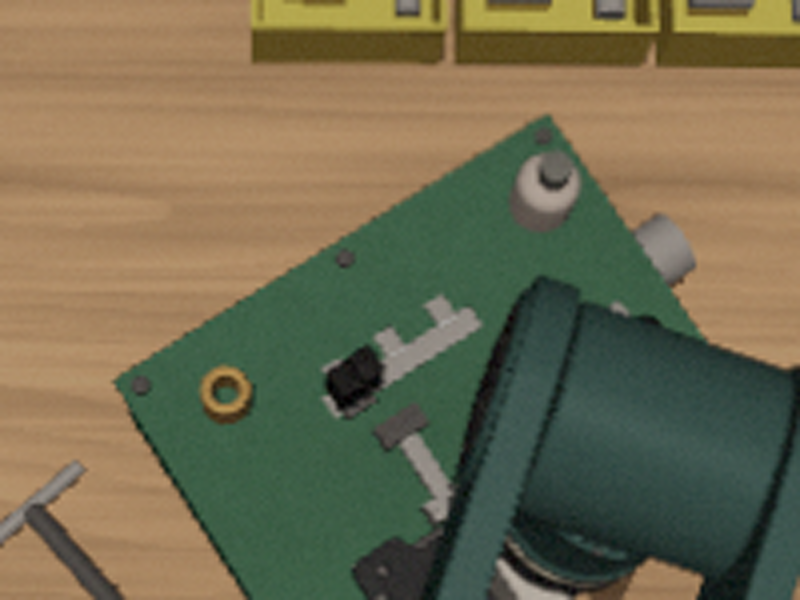

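```bash
python3 -m inch '[{"grip":0,"dx":0.3,"dy":0.12,"dz":0.9,"rx":-0.15,"ry":0,"rz":0},{"grip":0,"dx":0,"dy":0,"dz":1,"rx":0,"ry":0,"rz":0},{"grip":0,"dx":0,"dy":0,"dz":0.8,"rx":0,"ry":0,"rz":0}]'; python3 -c "
from h import *; st()
for n in('scene',):
  s=cams.snapshot(n); crop(s,205,165,405,315,4,'f_scene')"
```

```text
time: 9.38
tool_pos: [0.4813, -0.0932, 0.1298]
ee_rot: [3.137, -0.016, 0.577]
wrist_force: [0.6, -0.0, 0.1]
width: 0.0005
t 9.38 gb [-95.4  28. ] tip above cover 15.8 rel yaw deg [ 1.797e+02 -9.000e-01 -1.000e-01] F [ 0.6 -0.   0.1] w 0.001
```

View pics/f_scene.png

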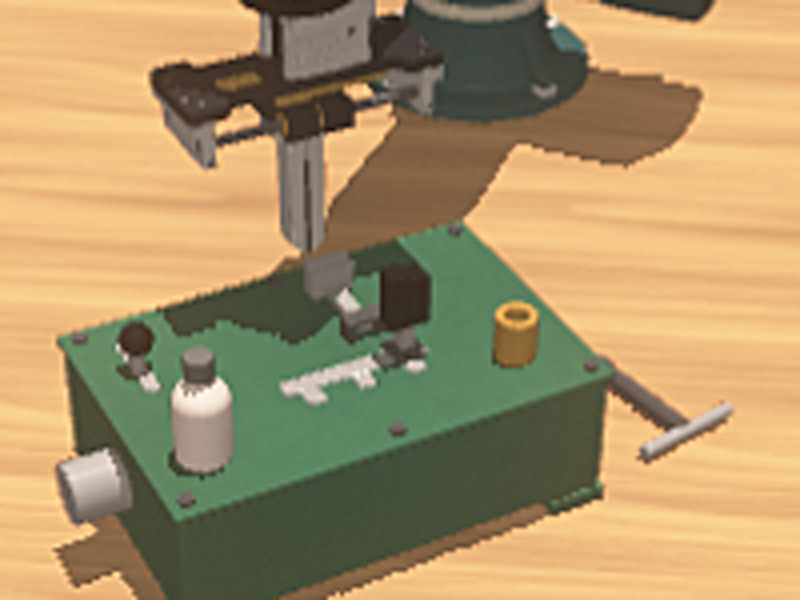

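```bash
python3 -m inch '[{"grip":0,"dx":0,"dy":0,"dz":0.25,"rx":0,"ry":0.2,"rz":0},{"grip":0,"dx":0.4,"dy":0,"dz":0,"rx":0,"ry":0,"rz":0},{"grip":0,"dx":0.3,"dy":0,"dz":0,"rx":0,"ry":0,"rz":0},{"grip":0,"dx":0.3,"dy":0,"dz":0,"rx":0,"ry":0,"rz":0}]'; python3 -c "
from h import *; st()";  python3 -m inch '[{"grip":0,"dx":0.3,"dy":0,"dz":0,"rx":0,"ry":0,"rz":0},{"grip":0,"dx":0.2,"dy":0,"dz":0,"rx":0,"ry":0,"rz":0}]'; python3 -c "
from h import *; st()
for n in('scene',):
  s=cams.snapshot(n); crop(s,205,165,405,315,4,'g_scene')"
```

```text
time: 9.93
tool_pos: [0.5029, -0.0782, 0.1221]
ee_rot: [3.141, -0.031, 0.577]
wrist_force: [-2.6, -1.6, -2.0]
width: 0.0006
t 9.93 gb [-69.1  28.8] tip above cover 8.1 rel yaw deg [ 1.8e+02 -1.8e+00 -1.0e-01] F [-2.6 -1.6 -2. ] w 0.001
time: 10.18
tool_pos: [0.5136, -0.0713, 0.1221]
ee_rot: [3.141, -0.028, 0.577]
wrist_force: [-1.4, -1.8, -1.2]
width: 0.0007
t 10.18 gb [-56.4  28.7] tip above cover 8.1 rel yaw deg [ 1.8e+02 -1.6e+00 -1.0e-01] F [-1.4 -1.8 -1.2] w 0.001
```

View pics/g_scene.png

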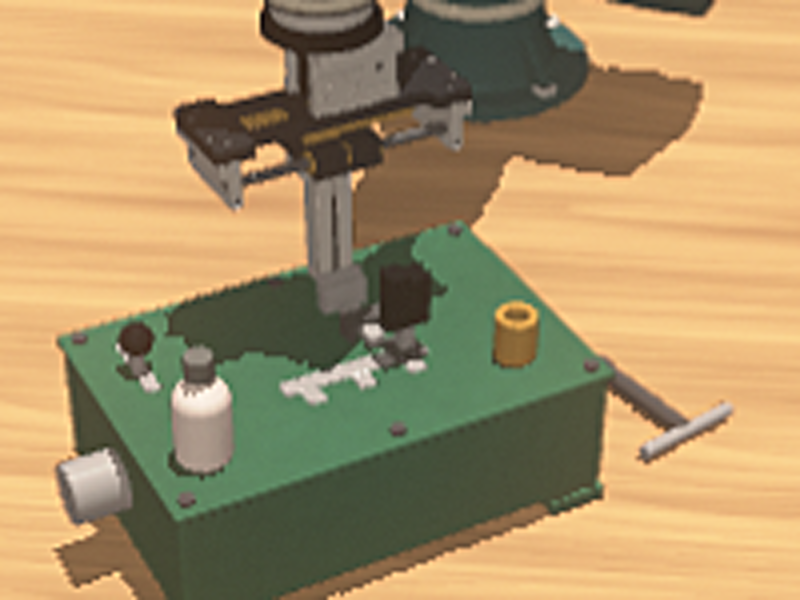

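Pushing well; now to the hard stop in small steps.

```bash
python3 -m inch '[{"grip":0,"dx":0.12,"dy":0,"dz":0,"rx":0,"ry":0,"rz":0}]'; python3 -c "
from h import *; st()";  python3 -m inch '[{"grip":0,"dx":0.12,"dy":0,"dz":0,"rx":0,"ry":0,"rz":0}]'; python3 -c "
from h import *; st()"; python3 -m inch '[{"grip":0,"dx":0.15,"dy":0,"dz":0,"rx":0,"ry":0,"rz":0}]'; python3 -c "
from h import *; st()"
```

```text
time: 10.35
tool_pos: [0.5166, -0.0693, 0.1222]
ee_rot: [3.141, -0.029, 0.577]
wrist_force: [-1.1, -1.3, -0.9]
width: 0.0007
t 10.35 gb [-52.8  28.7] tip above cover 8.2 rel yaw deg [ 1.8e+02 -1.7e+00 -1.0e-01] F [-1.1 -1.3 -0.9] w 0.001
time: 10.48
tool_pos: [0.5173, -0.0689, 0.1222]
ee_rot: [3.142, -0.023, 0.577]
wrist_force: [-10.0, -6.3, 2.8]
width: 0.0006
t 10.47 gb [-52.   28.7] tip above cover 8.2 rel yaw deg [ 1.8e+02 -1.3e+00 -1.0e-01] F [-10.   -6.3   2.8] w 0.001
time: 10.6
tool_pos: [0.5174, -0.0688, 0.1223]
ee_rot: [-3.141, -0.014, 0.576]
wrist_force: [-11.6, -6.4, 4.8]
width: 0.0005
t 10.6 gb [-51.9  28.7] tip above cover 8.3 rel yaw deg [-1.8e+02 -8.0e-01 -1.0e-01] F [-11.6  -6.4   4.8] w 0.001
```

```bash
python3 -m inch '[{"grip":0,"dx":-0.4,"dy":0,"dz":0,"rx":0,"ry":0,"rz":0},{"grip":0,"dx":-0.6,"dy":0,"dz":-0.5,"rx":0,"ry":0,"rz":0},{"grip":0,"dx":0,"dy":0,"dz":-1,"rx":0,"ry":0,"rz":0},{"grip":0,"dx":0,"dy":0,"dz":-1,"rx":0,"ry":0,"rz":0},{"grip":0,"dx":-1,"dy":0,"dz":-1,"rx":0,"ry":0,"rz":0},{"grip":0,"dx":-1,"dy":0,"dz":0,"rx":0,"ry":0,"rz":0},{"grip":0,"dx":-1,"dy":0,"dz":0,"rx":0,"ry":0,"rz":0},{"grip":0,"dx":-1,"dy":0,"dz":0,"rx":0,"ry":0,"rz":0},{"grip":0,"dx":-1,"dy":0,"dz":0,"rx":0,"ry":0,"rz":0},{"grip":0,"dx":-1,"dy":0,"dz":0,"rx":0,"ry":0,"rz":0},{"grip":0,"dx":0,"dy":0,"dz":0,"rx":0,"ry":0,"rz":0}]'; python3 -c "
from h import *; st(); p=np.load('p.npy')
for n in('top','scene'):
  s=cams.snapshot(n); crop(s,*((270,140,470,290,4,'h_top') if n=='top' else (205,205,405,335,4,'h_scene')))
  for q in ['selector_grip','lock_tab','reverse_top','oil_bottle','bushing']:
    z={'selector_grip':.143,'lock_tab':.114,'reverse_top':.133}.get(q,.1)
    for d in spotter.place_of(s,q)[:1]: print(n,q,np.round(togb(p,onz(s,d['pixel'],z))*1e3,1),round(d['score'],2))"
```

```text
time: 11.98
tool_pos: [0.3682, -0.1685, 0.2233]
ee_rot: [3.119, -0.042, 0.577]
wrist_force: [0.7, 0.6, -0.2]
width: 0.0003
t 11.97 gb [-231.3   26.8] tip above cover 109.3 rel yaw deg [ 1.787e+02 -2.400e+00 -1.000e-01] F [ 0.7  0.6 -0.2] w 0.0
top selector_grip [ 46.1 -94.8] 0.21
top lock_tab [-37.7  29.6] 0.75
top reverse_top [ -40.7 -120. ] 0.53
top oil_bottle [  58.3 -111.5] 0.76
top bushing [ 55.9 103.1] 0.64
scene selector_grip [25.2 35.8] 0.84
scene lock_tab [-52.4  33.2] 0.66
scene reverse_top [192.8 117.2] 0.46
scene oil_bottle [  50.3 -113.3] 0.76
scene bushing [ 54.9 106.6] 0.56
```

View pics/h_scene.png

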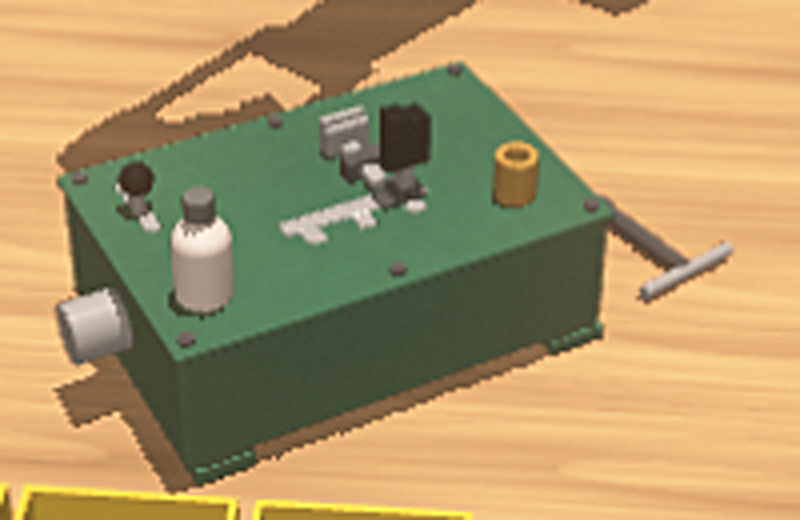

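View pics/h_top.png

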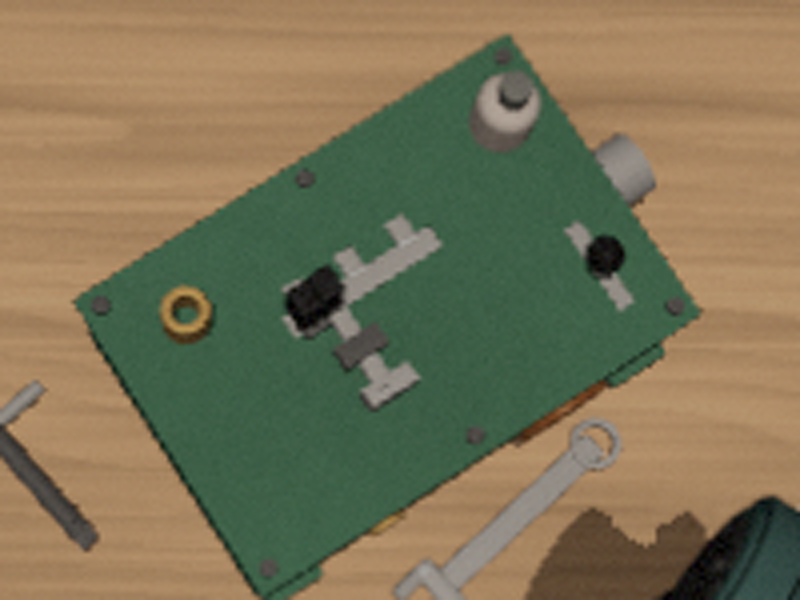

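```bash
python3 -c "
from h import *; st(); print(robot.close_job())"
```

```text
t 12.57 gb [-230.3   27.2] tip above cover 107.6 rel yaw deg [ 1.789e+02 -2.300e+00  1.000e-01] F [ 1.1 -0.3  0. ] w -0.0
the job is handed in; nothing more can be done
None
```

I set the gearbox to coarse feed and handed the job in at about 12.6 s of the 42 s allowed. No verdict is reported, so the rest is from my own checks.

**What I did:** With the gripper shut, I pushed the selector lever through the first detent to its second stop with the outside of the fingers. Only then did I push the lock tab home, and I drew clear before handing in.

**Stops felt:** Both moves ended on a hard stop, with about 12 N on the lever and about 13 N on the tab, and neither moved further under that push.

**Last pictures:**
- **Lever:** it stands in the second notch.
- **Bolt:** it lies across the gate behind the lever. The tab moved 23–27 mm by camera, against 25 mm expected.
- **Bystanders on and by the gearbox:** the knob, oil bottle, bushing, wrench and chuck key look unmoved. I did not check the mug, spray can and screwdriver again, as the arm never came near them at their height.

**Checks that disagreed:**
- **Scene camera:** it put the tab about 12 mm further back than the top camera, both before and after, so I trusted the change in its position more than the position itself.
- **Detector:** in the last pictures it gave one false hit for the selector grip in the top view (score 0.21) and one for the reversing knob in the scene view (0.46). In both cases I could see the real part in the right place.

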